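# Index the price-card arm across to the glass jug

## Robot

A 6-joint arm with a two-finger parallel gripper is mounted at the origin on the work surface. World frame = base frame: x ahead of the robot, y to its left, z up, the work surface at z = 0. Lengths are in mm, angles in rad, forces in N, time in s.
With the tool pointing down it reaches from about 350 to 975 mm from the base axis. Payload 7.1 kg.
Tool frame: the origin (TCP) lies between the finger pads; the fingertips stand 19 mm ahead of it and the grasp point (between the pads) is the TCP (ctrl.tcp_to_tips is the distance from the TCP to the fingertips, in mm); z points along the fingers, y is the line along which they close (so a half turn about z gives the same grasp; the last joint's range is limited). The gripper opens to 88 mm and grips with 3 to 60 N. Pads are 20 mm wide; open, the fingers measure 115 mm over their backs; the gripper's body (75 mm by 178 mm) begins 61 mm behind the grasp point.
Start: joints at [1.244, 0.423, 1.63, -0, 1.089, -0.019], TCP at [189.32, 595.62, 241.675] pointing down, gripper open.
Joint ranges: [-3, 3], [-0.9, 2.11], [0.09, 2.58], [-1.31, 4.45], [0.11, 2.69], [-2.54, 2.54]. Speed limits (rad/s): [2.39, 2.39, 3.01, 3.14, 3.14, 3.14].

## Interface

Orientations are given as a rotation vector (axis times angle).
In Python, from workcell import status, optics, ctrl gives the robot as it stands. The module is installed in compiled form; this text tells all that it offers.
- The arm moves only by the shell command python3 -m inch 'ROWS'. ROWS is JSON, a list that holds one entry, the list of rows, each a list of 7 numbers: the shift along the tool's x, y, z in mm, then the turn, a rotation vector about the tool's x, y, z in rad, then the opening in per cent of the stroke, from 0 (shut) to 100 (fully open). A call has 1 to 20 rows; each row is the pose to reach, as a shift and turn from the pose commanded when the call began, along the tool's axes at that moment; what a row does not reach only later rows make up. A row lasts 1/10 s, in which the tool goes at most 50 mm and 8.59 degrees, less where a joint would pass 70% of its speed; a pose out of reach is approached as far as the arm can. A call with a gripper value outside its range is refused whole. The fingers move at their own pace and stop on an object; the grip force is fixed at half the most. Time passes only in rows, so rows that repeat a pose let the fingers close. It gives the time, the measured TCP pose, the force, the opening and the grip force at its end, in the units of the state.
- status.get_obs(): the state, without advancing time (a new reading comes with each control period).
- optics.get_image(name): name is "side" or "top" or "wrist"; returns a dict with "frame" (384x512x3 uint8, red, green, blue), "fx", "fy", "cx", "cy" (pixels), "k1" (the pictures are not rectified: a ray, as slopes to the right and down, at radius r is drawn at 1 + k1 r^2 times it, then the intrinsics apply), "rvec" (rotation vector, rad) and "tvec" (3), from world to camera coordinates, as OpenCV has them; the wrist camera has in their place "hand_eye" (4x4, takes a point from camera to tool coordinates, whose origin is the TCP and whose axes are the flange's). Camera axes: x right, y down, z forward; pixel columns grow to the right and rows downward; lengths in mm; the calibration is good to about 2 mm. A picture is of the moment at which its call begins: read the wrist's pose just before it. There is no depth.
- ctrl.close_job(): hands the job in; it is judged then, once.
The state is a dict: "t": time; "qpos": joint angles; "qvel": joint speeds; "joint_torque": joint torques, N m; "ee_pos": TCP position; "orientation": TCP orientation; "ft_force": force on the tool from outside, world axes, zero at the start; "moment": the same for the moment, N m; "width": finger opening in mm; "grasp_force": force on a finger pad.
Only numpy, scipy, OpenCV 4.12 (cv2) and the standard library are available. Lean on these libraries where they do the work, as an engineer would, in place of code of your own. Each camera call takes 0.05 s, during which the arm holds its last target. There are 200 camera calls.

## Task

Re-aim the price-card arm on the sale table: hook a fingertip under the pull ring, lift the spring pin out of its hole, swing the arm one hole over towards the side where the tall glass jug stands, and let the pin drop fully home in that hole. Don't squeeze the ring or force the arm, and don't disturb the glassware; finish clear of everything.

Things in the scene. Friction and masses are not known exactly. Their poses are not given: they have to be found in the camera images.
- stand: Fixed steel stand. Origin: at table height under the middle hole; +x outward, away from the robot, +y to its left. The arm's upright pivot is at x = -120 mm, y = 0. A curved strip, top 30 mm above the table, has five 14 mm holes on a circle of 120 mm radius, round the pivot, at -0.8, -0.4, 0, 0.4, 0.8 rad from +x (48 mm apart). Pivot cap 60 mm high. Put no more than 25 N on any part.
- swing_arm (a joint): Angle (rad) of the flat aluminium arm about the pivot: 0 over the middle hole (the start), positive to the stand's +y side, range +-0.82. Arm 28 mm wide, top 46 mm above the table, 215 mm long. Light friction (1 N at the ring), stays where left; locked, with 0.02 rad of play, while the pin is in a hole.
- index_pin (a joint): Lift (m) of the upright 10 mm spring pin on the arm, 120 mm from the pivot: 0 = home in a hole, clear of the strip above 0.012, stop at 0.024. The spring pulls it down with 5 N (home) to 8 N. Its tip is round: let down between holes it rests on the strip at 0.012 and snaps in when the arm brings it over a hole. Housing 26 mm wide, top 72 mm above the table.
- ring_eye (a point): Centre of the pull ring on top of the pin, 120 mm from the pivot, 116 mm above the table when the pin is home; rises with the pin. Rigid upright circle of slippery 6 mm steel wire, opening 52 mm, outside 64 mm. Its x axis, outward along the arm from the pivot, is the axis of the opening; z up. Free space above 72 mm height: 90 mm before and 70 mm behind it.
- card_clip (a point): Top of the black clip near the arm's outer end, 202 mm from the pivot, 58 mm above the table, holding a blank white price card 56 mm wide whose top edge is 100 mm above the table.
- jug: Tall glass jug, 200 mm high, 92 mm across, handle reaching 90 mm from its axis. Origin: centre of its underside. It stands beyond the arm's end, 0.31 m from the pivot, to the left or right (y in the stand's frame about +0.125 or -0.125 m): the side to swing to. Leave it alone.
- lidded_dish: Low round lidded glass dish, 124 mm across and 115 mm high with the knob of its lid (one piece). Origin: centre of its underside. It stands on the side opposite to the jug. Leave it alone.
- sundae_glass: Footed sundae glass, 84 mm across, 85 mm high. Origin: centre of its underside. It stands straight beyond the middle hole, about 0.31 m from the pivot, between the jug and the dish. Leave it alone.
- plate_stack: Stack of small glass plates (one piece), 144 mm across, 45 mm high. Origin: centre of its underside. It stands to the left of the stand. Leave it alone.

How it is judged:
By the outcome, as a careful person would: the job done as asked, in the order asked, and still so for the second after the job is handed in, with the robot touching nothing.
It also fails if it takes over 51 s, if anything falls off the work surface, if the arm or the gripper's body presses on something with over 40 N, if the wrist force passes 120 N, or if a joint passes its speed limit or range.

## Working session

There is one attempt and no reset: what is moved stays moved. The work goes in short steps, Python scripts to look and compute and a shell command to move; the robot and the scene stay as the last step left them, time stands still between calls to the robot, and variables do not carry over. Pictures are saved under pics/ and viewed, at most 11 in all, crops included, and the job is handed in when it is done.

```bash
mkdir -p pics
cat > h.py <<'E'
import numpy as np,cv2
from workcell import status,optics,ctrl
def snap(n,f):
    o=status.get_obs();im=optics.get_image(n)
    cv2.imwrite('pics/'+f,im['frame'][:,:,::-1]);d={k:v for k,v in im.items() if k!='frame'}
    d['o']=o;np.save('pics/'+f+'.npy',d,allow_pickle=True);return d
E
python3 - <<'E'
from h import *
for n in('side','top'):
    d=snap(n,n+'1.png');print({k:v for k,v in d.items() if k!='o'})
print(d['o'])
E
```

```text
{'fx': 362.26309712715096, 'fy': 362.26309712715096, 'cx': 252.16280649341576, 'cy': 179.854191248086, 'k1': -0.05720066021147294, 'rvec': array([ 2.21521338, -0.43443474,  0.20231339]), 'tvec': array([-492.41698648,  244.43712037,  716.18734464])}
{'fx': 450.8543445930918, 'fy': 450.8543445930918, 'cx': 262.06629234814113, 'cy': 195.22280056189203, 'k1': 0.006826763066958377, 'rvec': array([ 2.11668589, -2.12021659,  0.17210547]), 'tvec': array([104.63984988, 574.9554203 , 996.8534652 ])}
{'t': 0.05, 'qpos': array([ 1.24398548e+00,  4.23826073e-01,  1.63064904e+00, -9.59419523e-06,
        1.08858119e+00, -1.89892613e-02]), 'qvel': array([ 0.00101128, -0.00057127, -0.00087352, -0.00140135, -0.00084097,
       -0.00067499]), 'joint_torque': array([-4.53383009e-04, -5.46081305e+01, -2.74613017e+01,  6.46591815e-02,
        1.86819385e-02, -2.90051128e-05]), 'ee_pos': array([189.1755036 , 595.15790112, 240.92697788]), 'orientation': array([-4.81573912e-01, -3.10421590e+00,  2.26693238e-03]), 'ft_force': array([ 0.24905374, -0.35325346, -0.50449994]), 'moment': array([-0.09935505,  0.01061542, -0.00573141]), 'grasp_force': 0.0, 'width': 87.93746095915672}
```

View pics/top1.png

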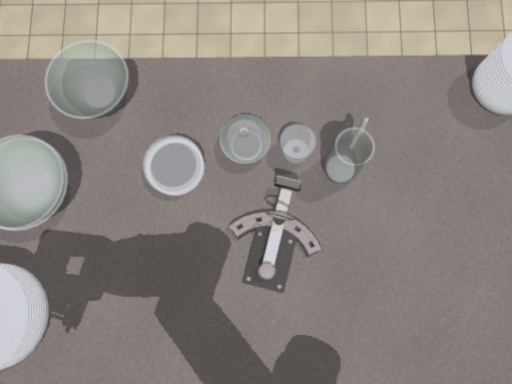

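View pics/side1.png

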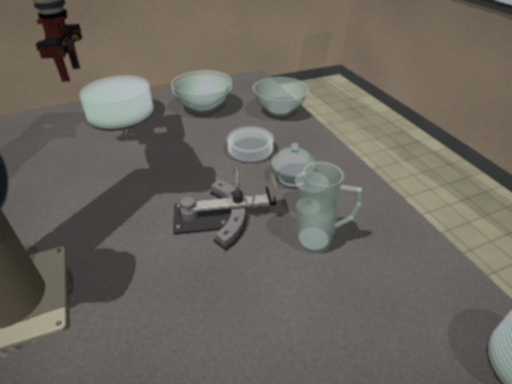

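Top view: pivot cap (267,270), clip (289,182), strip holes at (239,227), (259,219), (298,229), (312,244). The jug base is at (340,165), on the right (stand −y). The dish is on the left and the sundae glass is between them. So the arm swings to −0.4.

```bash
cat >> h.py <<'E'
from scipy.spatial.transform import Rotation as R
from scipy.optimize import least_squares
def ray(d,uv):
    if 'rvec' in d: Rc=cv2.Rodrigues(d['rvec'])[0].T; t=-Rc@d['tvec']
    else:
        T=R.from_rotvec(d['o']['orientation']).as_matrix();H=d['hand_eye'];Rc=T@H[:3,:3];t=d['o']['ee_pos']+T@H[:3,3]
    K=np.array([[d['fx'],0,d['cx']],[0,d['fy'],d['cy']],[0,0,1]])
    p=cv2.undistortPoints(np.array([[uv]],float),K,np.array([d['k1'],0,0,0.]))[0,0]
    return t,Rc@np.array([p[0],p[1],1])
def onz(d,uv,z):
    t,v=ray(d,uv);return t+v*(z-t[2])/v[2]
def load(f): return np.load('pics/'+f+'.npy',allow_pickle=True).item()
E
python3 - <<'E'
from h import *
d=load('top1.png')
P=[((267,270),60),((289,182),58),((239.5,227),30),((259,219),30),((298,229),30),((312,244),30)]
W=np.array([onz(d,u,z) for u,z in P])[:,:2];print(W.round(0))
L=[[0,0],[202,0]]+[[120*np.cos(a),120*np.sin(a)] for a in(.8,.4,-.4,-.8)];L=np.array(L)
f=lambda p:(p[:2]+L@np.array([[np.cos(p[2]),np.sin(p[2])],[-np.sin(p[2]),np.cos(p[2])]])-W).ravel()
s=least_squares(f,[500,0,-.2]);print(s.x,s.fun.round(1))
print('jug',onz(d,(340,168),0),'sund',onz(d,(296,152),0),'dish',onz(d,(246,145),0))
o=d['o'];print(R.from_rotvec(o['orientation']).as_matrix().round(2))
E
python3 - <<'E'
from h import *
for f in('top1.png','side1.png'):
    im=cv2.imread('pics/'+f)
    c=im[150:290,200:340] if f[0]=='t' else im[150:260,160:300]
    cv2.imwrite('pics/c_'+f,cv2.resize(c,None,fx=4,fy=4,interpolation=2))
a=cv2.imread('pics/c_top1.png');b=cv2.imread('pics/c_side1.png')
E
```

```text
[[403.  92.]
 [605.  41.]
 [504. 157.]
 [522. 111.]
 [499.  20.]
 [463. -12.]]
[ 4.03939050e+02  9.20312306e+01 -2.44100332e-01] [ 0.7 -0.4 -5.3  2.3  2.3 -1.8  0.1 -0.7  1.4  0.1  0.8  0.5]
jug [652.42572327 -87.61221806   0.        ] sund [693.8417754   20.22763889   0.        ] dish [712.60690409 144.85039922   0.        ]
[[-0.95  0.3  -0.  ]
 [ 0.3   0.95 -0.  ]
 [ 0.   -0.   -1.  ]]
```

View pics/c_top1.png

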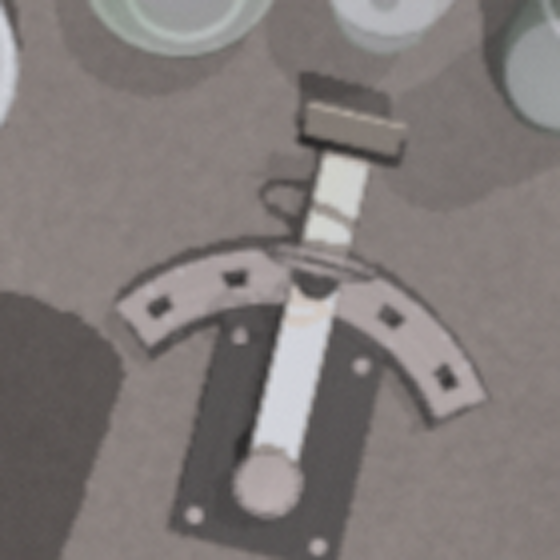

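The arm lies at yaw −0.244 with its pivot at (404,92), so the ring centre is at (520,63,116). Plan: shut the fingers, tilt the tool about 35–45° from horizontal, pass through the ring from the robot side, lift, swing −0.4 and lower.

```bash
cat >> h.py <<'E'
def pose(az,th):  # fingers along az, th below horizontal, y horizontal
    f=np.array([np.cos(th)*np.cos(az),np.cos(th)*np.sin(az),-np.sin(th)])
    y=np.array([-np.sin(az),np.cos(az),0]);return np.column_stack([np.cross(y,f),y,f])
def row(p,M,o=None):
    o=o or status.get_obs();A=R.from_rotvec(o['orientation']).as_matrix()
    return (A.T@(np.array(p)-o['ee_pos'])).round(1),R.from_matrix(A.T@M).as_rotvec().round(3)
E
python3 - <<'E'
from h import *
for th in (40,):
    th=np.radians(th);M=pose(-.35,th);f=M[:,2];p=np.array([520.4,63,116])+f*9-f*90
    print(p,row(p,M))
E
```

```text
[462.11229902  84.27667176 168.06579638] (array([-414.9, -404.1,   73.5]), array([ 0.017, -0.873,  0.04 ]))
```

```bash
python3 -m inch '[[[-100,-100,0,0,0,0,0],[-415,-404,0,0.017,-0.873,0.04,0],[-415,-404,0,0.017,-0.873,0.04,0],[-415,-404,0,0.017,-0.873,0.04,0],[-415,-404,0,0.017,-0.873,0.04,0],[-415,-404,0,0.017,-0.873,0.04,0],[-415,-404,0,0.017,-0.873,0.04,0],[-415,-404,0,0.017,-0.873,0.04,0],[-415,-404,0,0.017,-0.873,0.04,0],[-415,-404,0,0.017,-0.873,0.04,0],[-415,-404,0,0.017,-0.873,0.04,0],[-415,-404,0,0.017,-0.873,0.04,0],[-415,-404,0,0.017,-0.873,0.04,0],[-415,-404,40,0.017,-0.873,0.04,0],[-415,-404,40,0.017,-0.873,0.04,0],[-415,-404,40,0.017,-0.873,0.04,0],[-415,-404,40,0.017,-0.873,0.04,0],[-415,-404,40,0.017,-0.873,0.04,0]]]'
python3 - <<'E'
from h import *
d=snap('wrist','w1.png');o=d['o'];print(o['qpos'],o['ee_pos'],o['width'],R.from_rotvec(o['orientation']).as_matrix()[:,2]);snap('side','s2.png');print(d['hand_eye'])
E
```

```text
t: 1.9
ee_pos: [453.8, 108.3, 257.6]
orientation: [0.425, 2.305, -0.21]
ft_force: [-0.0, 0.1, -0.3]
width: 0.6
grasp_force: 0.0
[ 0.5916484   0.10155722  2.31412164 -1.31068989  0.67305895  0.44891476] [453.75316294 108.29147885 257.60117078] 0.6124902977021969 [ 0.66728479 -0.27739865 -0.69121704]
[[ 2.75218631e-04 -9.66230627e-01 -2.57678674e-01  7.08311889e+01]
 [ 9.99999956e-01  2.36628861e-04  1.80769970e-04  6.98735329e-01]
 [-1.13691270e-04 -2.57678712e-01  9.66230650e-01 -1.42594478e+02]
 [ 0.00000000e+00  0.00000000e+00  0.00000000e+00  1.00000000e+00]]
```

View pics/w1.png

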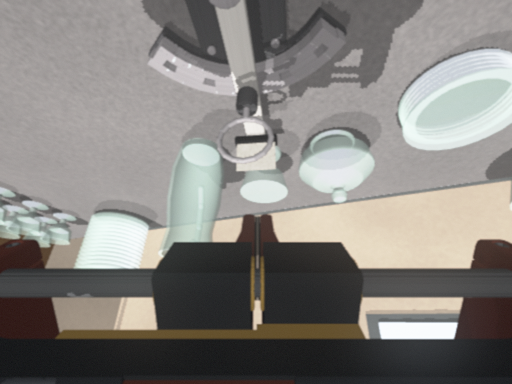

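The wrist view shows the ring at (247,140), with the jug left of it and the dish right. Joint 4 hit its lower limit (−1.31), so the wrist has to go round the other way. I'll model the arm to plan that.

```bash
cat >> h.py <<'E'
KP=[-22.,124,647,431,271]
def fk(q,k=None):
    a,d,l1,l2,l6=KP if k is None else k
    A=R.from_euler('ZY',[q[0],q[1]+q[2]])*R.from_euler('ZYZ',[q[3],q[4],q[5]])
    r=a+l1*np.sin(q[1])+l2*np.sin(q[1]+q[2]);z=d+l1*np.cos(q[1])+l2*np.cos(q[1]+q[2])
    M=A.as_matrix();return np.array([r*np.cos(q[0]),r*np.sin(q[0]),z])+l6*M[:,2],M
lo=np.array([-3,-.9,.09,-1.31,.11,-2.54])+.03;hi=np.array([3,2.11,2.58,4.45,2.69,2.54])-.03
def ik(p,M,q0):
    f=lambda q:np.r_[(fk(q)[0]-p)/100,(R.from_matrix(fk(q)[1].T@M)).as_rotvec()]
    s=least_squares(f,np.clip(q0,lo+.01,hi-.01),bounds=(lo,hi));return s.x,s.cost
E
python3 - <<'E'
from h import *
import h
D=[load('top1.png')['o'],load('w1.png')['o'],status.get_obs()]
for o in D:
    p,M=fk(o['qpos']);print(p-o['ee_pos'],(M.T@R.from_rotvec(o['orientation']).as_matrix()).round(3).tolist())
for th in(30,35,40,45):
  for az in(-.25,-.35,-.45):
    M=pose(az,np.radians(th));f=M[:,2];out=[]
    for c,b in(((520.4,63,116),-90),((520.4,63,116),9),((500,20,138),9)):
      best=min((ik(np.array(c)+b*f,M,[q1,.1,2.4,q4,.5,q6]) for q1 in(.2,.6) for q4 in(2.5,4.2) for q6 in(-2,0,2)),key=lambda s:s[1])
      out+= [best[0].round(2).tolist(),round(best[1],5)]
    print(th,az,out)
E
```

```text
[11.54481638 -3.00934455  1.3962801 ] [[0.0, -1.0, -0.0], [1.0, 0.0, 0.0], [-0.0, -0.0, 1.0]]
[0.73997906 0.41744266 0.40339589] [[0.0, -1.0, -0.0], [1.0, 0.0, 0.0], [-0.0, -0.0, 1.0]]
[0.66598296 0.36772857 0.41393336] [[-0.0, -1.0, -0.0], [1.0, -0.0, -0.0], [0.0, -0.0, 1.0]]
30 -0.25 [[0.57, 0.28, 2.51, 4.42, 0.71, 2.51], np.float64(0.02982), [0.41, 0.44, 2.4, 4.3, 0.67, 2.51], np.float64(0.04679), [0.32, 0.36, 2.45, 4.22, 0.64, 2.51], np.float64(0.04504)]
30 -0.35 [[0.57, 0.28, 2.51, 4.42, 0.71, 2.51], np.float64(0.03112), [0.44, 0.45, 2.38, 4.42, 0.72, 2.51], np.float64(0.04033), [0.35, 0.38, 2.43, 4.34, 0.68, 2.51], np.float64(0.03859)]
30 -0.45 [[0.58, 0.29, 2.5, 4.42, 0.71, 2.51], np.float64(0.04386), [0.44, 0.46, 2.38, 4.42, 0.72, 2.51], np.float64(0.03871), [0.38, 0.39, 2.42, 4.42, 0.72, 2.51], np.float64(0.03331)]
35 -0.25 [[0.53, 0.25, 2.5, 4.41, 0.65, 2.51], np.float64(0.01301), [0.39, 0.42, 2.39, 4.29, 0.61, 2.51], np.float64(0.02922), [0.29, 0.35, 2.44, 4.21, 0.57, 2.51], np.float64(0.02766)]
35 -0.35 [[0.54, 0.26, 2.49, 4.42, 0.65, 2.51], np.float64(0.01427), [0.42, 0.
[... 701 characters left out ...]
.59, 2.51], np.float64(0.01643), [0.39, 0.43, 2.37, 4.42, 0.6, 2.51], np.float64(0.01229), [0.33, 0.36, 2.41, 4.42, 0.6, 2.51], np.float64(0.00841)]
45 -0.25 [[0.43, 0.2, 2.48, 4.34, 0.5, 2.51], np.float64(0.0), [0.33, 0.4, 2.38, 4.26, 0.47, 2.51], np.float64(0.00657), [0.23, 0.32, 2.42, 4.17, 0.43, 2.51], np.float64(0.00577)]
45 -0.35 [[0.47, 0.22, 2.46, 4.42, 0.54, 2.51], np.float64(0.00126), [0.36, 0.41, 2.37, 4.38, 0.52, 2.51], np.float64(0.00449), [0.26, 0.34, 2.42, 4.29, 0.48, 2.51], np.float64(0.00367)]
45 -0.45 [[0.52, 0.24, 2.33, -1.28, 0.62, 2.1], np.float64(0.00743), [0.36, 0.41, 2.36, 4.42, 0.53, 2.51], np.float64(0.00485), [0.3, 0.35, 2.4, 4.41, 0.53, 2.51], np.float64(0.00222)]
```

```bash
sed -i "s/\[q\[3\],q\[4\],q\[5\]\])/[q[3],q[4],q[5]+np.pi\/2])/" h.py
cat > plan.py <<'E'
from h import *
import h
D=[load('top1.png')['o'],load('w1.png')['o']]
s=least_squares(lambda k:np.r_[np.concatenate([fk(o['qpos'],k)[0]-o['ee_pos'] for o in D]),(k-KP)*.001],KP);h.KP=list(s.x);print(s.x,s.fun.round(2))
E
cat > p2.py <<'E'
from plan import *
for th in(30,40,45,50,55):
  for az in(-.25,-.35,-.5):
   for flip in(0,1):
    M=pose(az,np.radians(th));f=M[:,2];out=[]
    if flip:M=M@np.diag([-1,-1,1])
    for c,b in(((520.4,63,116),-60),((520.4,63,116),9),((500,20,138),9)):
      best=min((ik(np.array(c)+b*f,M,[q1,.1,2.4,q4,.5,q6]) for q1 in(.2,.6) for q4 in(-1,2.5,4.2) for q6 in(-2,0,2)),key=lambda s:s[1])
      out+= [best[0].round(2).tolist() if best[1]<1e-5 else '-']
    print(th,az,flip,out)
E
python3 p2.py
```

```text
[-20.98747723 119.25519703 649.00142468 427.959316   270.88982144] [11.27 -3.82  0.   -0.    0.   -0.    0.   -0.    0.   -0.   -0.  ]
30 -0.25 0 ['-', '-', '-']
30 -0.25 1 ['-', '-', '-']
30 -0.35 0 ['-', [0.43, 0.54, 2.54, 3.94, 1.01, 1.53], '-']
30 -0.35 1 ['-', [0.43, 0.54, 2.54, 3.94, 1.01, -1.61], '-']
30 -0.5 0 [[0.64, 0.45, 2.52, 4.38, 0.98, 1.38], [0.49, 0.55, 2.48, 4.19, 0.99, 1.46], [0.4, 0.48, 2.55, 4.1, 0.98, 1.47]]
30 -0.5 1 [[0.64, 0.45, 2.52, 4.38, 0.98, -1.76], [0.49, 0.55, 2.48, 4.19, 0.99, -1.68], [0.4, 0.48, 2.55, 4.1, 0.98, -1.68]]
40 -0.25 0 [[0.43, 0.31, 2.53, 4.04, 0.66, 1.26], [0.33, 0.45, 2.49, 3.84, 0.71, 1.4], [0.22, 0.37, 2.54, 3.73, 0.68, 1.4]]
40 -0.25 1 [[0.43, 0.31, 2.53, 4.04, 0.66, -1.88], [0.33, 0.45, 2.49, 3.84, 0.71, -1.74], [0.22, 0.37, 2.54, 3.73, 0.68, -1.74]]
40 -0.35 0 [[0.49, 0.32, 2.5, 4.25, 0.69, 1.19], [0.38, 0.46, 2.47, 4.02, 0.72, 1.35], [0.28, 0.38, 2.52, 3.93, 0.69, 1.35]]
40 -0.35 1 [[0.49, 0.32, 2.5, 4.25, 0.69, -1.95], [0.38, 0.46, 2.47, 4.02, 0.72, -1.79], [0.28, 0.38, 2.52, 3.93, 0.69, -1.8]]
40 -0.5 0 ['-', [0.43, 0.47, 2.42, 4
[... 952 characters left out ...]
.38, 1.14]]
50 -0.25 1 [[0.35, 0.25, 2.41, 4.41, 0.39, -2.33], [0.28, 0.39, 2.4, 4.04, 0.43, -2.0], [0.18, 0.32, 2.44, 3.95, 0.38, -2.01]]
50 -0.35 0 ['-', [0.32, 0.4, 2.38, 4.25, 0.46, 1.06], [0.22, 0.33, 2.42, 4.18, 0.42, 1.03]]
50 -0.35 1 ['-', [0.32, 0.4, 2.38, 4.25, 0.46, -2.08], [0.22, 0.33, 2.42, 4.18, 0.42, -2.11]]
50 -0.5 0 ['-', '-', '-']
50 -0.5 1 ['-', '-', '-']
55 -0.25 0 ['-', [0.26, 0.38, 2.36, 4.27, 0.32, 0.89], [0.16, 0.3, 2.39, 4.23, 0.26, 0.84]]
55 -0.25 1 ['-', [0.26, 0.38, 2.36, 4.27, 0.32, -2.25], [0.16, 0.3, 2.39, 4.23, 0.26, -2.3]]
55 -0.35 0 ['-', '-', '-']
55 -0.35 1 ['-', '-', '-']
55 -0.5 0 [[0.41, 0.27, 2.29, -1.24, 0.5, 0.44], '-', '-']
55 -0.5 1 ['-', '-', '-']
```

```bash
cat > p3.py <<'E'
from plan import *
import sys
M=pose(-.3,np.radians(40));f=M[:,2];M=M@np.diag([-1,-1,1])
o=status.get_obs();q0=o['qpos']
qe,c=ik(np.array([520.4,63,116])-65*f,M,[.4,.3,2.5,4,.66,-1.9]);print(qe,c,q0)
N=int(sys.argv[1]);n=int(sys.argv[2])
p0,M0=fk(q0)
for i in range(1,n+1):
    s=i/N;q=q0+(qe-q0)*s;q[4]-=float(sys.argv[3])*np.sin(np.pi*s)
    p,A=fk(q);print((M0.T@(p-p0)).round(0).tolist(),R.from_matrix(M0.T@A).as_rotvec().round(2).tolist(),p.round(0))
E
python3 p3.py 15 8 .1
```

```text
[-20.98747723 119.25519703 649.00142468 427.959316   270.88982144] [11.27 -3.82  0.   -0.    0.   -0.    0.   -0.    0.   -0.   -0.  ]
[ 0.46872287  0.30479325  2.5183149   4.16903913  0.67151396 -1.92825029] 3.8804681785448617e-20 [ 0.59114301  0.10109165  2.3141089  -1.31070379  0.67308221  0.44884052]
[68.0, -20.0, -1.0] [0.08, 0.23, 0.12] [402. 105. 210.]
[132.0, -23.0, -15.0] [0.14, 0.46, 0.26] [350. 122. 174.]
[185.0, -10.0, -39.0] [0.16, 0.67, 0.41] [304. 154. 151.]
[224.0, 18.0, -66.0] [0.16, 0.86, 0.58] [271. 196. 142.]
[244.0, 55.0, -91.0] [0.14, 1.03, 0.77] [254. 243. 143.]
[247.0, 96.0, -110.0] [0.11, 1.16, 0.97] [256. 287. 153.]
[233.0, 137.0, -118.0] [0.05, 1.26, 1.2] [274. 323. 168.]
[206.0, 170.0, -114.0] [-0.01, 1.32, 1.45] [306. 347. 184.]
```

```bash
python3 -m inch '[[[68,-20,-1,0.08,0.23,0.12,0],[68,-20,-1,0.08,0.23,0.12,0],[132,-23,-15,0.14,0.46,0.26,0],[132,-23,-15,0.14,0.46,0.26,0],[185,-10,-39,0.16,0.67,0.41,0],[185,-10,-39,0.16,0.67,0.41,0],[224,18,-66,0.16,0.86,0.58,0],[224,18,-66,0.16,0.86,0.58,0],[244,55,-91,0.14,1.03,0.77,0],[244,55,-91,0.14,1.03,0.77,0],[247,96,-110,0.11,1.16,0.97,0],[247,96,-110,0.11,1.16,0.97,0],[233,137,-118,0.05,1.26,1.2,0],[233,137,-118,0.05,1.26,1.2,0],[206,170,-114,-0.01,1.32,1.45,0],[206,170,-114,-0.01,1.32,1.45,0],[206,170,-114,-0.01,1.32,1.45,0]]]'; python3 p3.py 7 7 0.05
```

```text
t: 3.7
ee_pos: [305.5, 346.2, 183.5]
orientation: [-1.899, -1.683, -0.785]
ft_force: [-0.5, -0.4, -0.4]
width: 0.4
grasp_force: 0.0
[-20.98747723 119.25519703 649.00142468 427.959316   270.88982144] [11.27 -3.82  0.   -0.    0.   -0.    0.   -0.    0.   -0.   -0.  ]
[ 0.46872287  0.30479325  2.5183149   4.16903913  0.67151396 -1.92825029] 3.8804681785448617e-20 [ 0.45044648  0.26638612  2.37655724  1.56929546  0.6110425  -0.83794622]
[18.0, 39.0, -2.0] [-0.16, 0.1, 0.16] [387. 346. 189.]
[18.0, 82.0, -14.0] [-0.33, 0.17, 0.33] [428. 333. 198.]
[1.0, 122.0, -33.0] [-0.51, 0.21, 0.5] [464. 303. 201.]
[-31.0, 154.0, -59.0] [-0.7, 0.22, 0.67] [491. 259. 198.]
[-76.0, 174.0, -89.0] [-0.89, 0.21, 0.84] [504. 203. 189.]
[-130.0, 177.0, -122.0] [-1.08, 0.15, 1.02] [499. 140. 176.]
[-190.0, 158.0, -155.0] [-1.26, 0.06, 1.2] [473.  78. 158.]
```

```bash
cat > plan.py <<'E'
from h import *
import h
def fk(q,k=None):
    a,d,l1,l2,l6,c,e,g=h.KP if k is None else k   # c lateral, e elbow offset, g wrist offset after j4
    A=R.from_euler('ZY',[q[0],q[1]+q[2]])*R.from_euler('Z',q[3]);B=A*R.from_euler('YZ',[q[4],q[5]+np.pi/2])
    r=a+l1*np.sin(q[1]);z=d+l1*np.cos(q[1])
    P=R.from_euler('Z',q[0]).apply([r,c,z])+R.from_euler('ZY',[q[0],q[1]+q[2]]).apply([e,0,l2])+A.apply([0,g,0])
    M=B.as_matrix();return P+l6*M[:,2],M
h.fk=fk
D=[load('top1.png')['o'],load('w1.png')['o'],status.get_obs()]
try: D.append(np.load('ob3.npy',allow_pickle=True).item())
except Exception: np.save('ob3.npy',D[2],allow_pickle=True)
K0=np.array([0,130,640,420,200,0,0,0.])
s=least_squares(lambda k:np.r_[np.concatenate([fk(o['qpos'],k)[0]-o['ee_pos'] for o in D]),(k-K0)*.01],K0);h.KP=list(s.x);print(s.x.round(1),s.fun.round(2))
E
python3 p3.py 7 7 0.05
```

```text
[-4.000e-01  3.102e+02  5.645e+02  4.844e+02  2.906e+02  1.190e+01
  7.690e+01 -1.000e-01] [ 0.06 -0.02 -0.05 -0.13 -0.01  0.12  0.1   0.05 -0.09 -0.    1.8  -0.75
  0.64  0.91  0.12  0.77 -0.  ]
[ 0.46358428  0.40435107  2.42601625  4.155342    0.67395302 -1.91698468] 4.204775979275512e-30 [ 0.45044648  0.26638612  2.37655724  1.56929546  0.6110425  -0.83794622]
[20.0, 46.0, -0.0] [-0.16, 0.1, 0.16] [353. 354. 198.]
[21.0, 96.0, -10.0] [-0.33, 0.17, 0.33] [401. 342. 207.]
[4.0, 143.0, -28.0] [-0.51, 0.21, 0.5] [445. 312. 209.]
[-29.0, 182.0, -52.0] [-0.69, 0.22, 0.67] [478. 266. 205.]
[-76.0, 207.0, -83.0] [-0.89, 0.21, 0.84] [497. 209. 194.]
[-134.0, 215.0, -116.0] [-1.08, 0.15, 1.02] [496. 143. 178.]
[-197.0, 200.0, -149.0] [-1.26, 0.06, 1.2] [473.  78. 158.]
```

```bash
python3 -m inch '[[[20,46,0,-0.16,0.1,0.16,0],[20,46,0,-0.16,0.1,0.16,0],[21,96,-10,-0.33,0.17,0.33,0],[21,96,-10,-0.33,0.17,0.33,0],[4,143,-28,-0.51,0.21,0.5,0],[4,143,-28,-0.51,0.21,0.5,0],[-29,182,-52,-0.69,0.22,0.67,0],[-29,182,-52,-0.69,0.22,0.67,0],[-76,207,-83,-0.89,0.21,0.84,0],[-76,207,-83,-0.89,0.21,0.84,0],[-134,215,-116,-1.08,0.15,1.02,0],[-134,215,-116,-1.08,0.15,1.02,0],[-134,215,-116,-1.08,0.15,1.02,0],[-197,200,-149,-1.26,0.06,1.2,0],[-197,200,-149,-1.26,0.06,1.2,0],[-197,200,-149,-1.26,0.06,1.2,0],[-197,200,-149,-1.26,0.06,1.2,0]]]'
python3 - <<'E'
from h import *
d=snap('wrist','w2.png');snap('side','s3.png');o=d['o'];snap('top','t3.png');A=R.from_rotvec(o['orientation']).as_matrix();print(o['qpos'].round(2),o['ee_pos'],o['ft_force'],A)
a=[cv2.imread('pics/w2.png'),cv2.imread('pics/s3.png')[110:270,120:320]]
cv2.imwrite('pics/m.png',cv2.resize(np.vstack([cv2.resize(a[0],(420,315)),cv2.resize(a[1],(420,285),interpolation=2)]),None,fx=1,fy=1))
E
```

```text
t: 5.4
ee_pos: [475.9, 80.3, 159.7]
orientation: [2.715, -0.396, 1.27]
ft_force: [0.1, 0.3, -0.6]
width: 0.4
grasp_force: 0.0
[ 0.46  0.4   2.42  4.14  0.67 -1.92] [475.94451096  80.33746268 159.70488153] [ 0.10633642  0.27624006 -0.64079781] [[ 0.61404195 -0.28356549  0.73657525]
 [-0.18496267 -0.95894353 -0.21497933]
 [ 0.76729479 -0.0042326  -0.64128059]]
```

View pics/m.png

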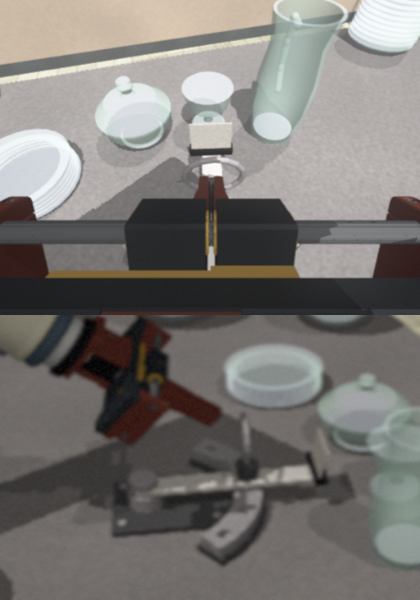

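Wrist view: the ring is at about (265,211), just beyond the fingertips. Side view: the tilted fingers point at the ring. I'll overlay the expected ring on both to check.

```bash
cat >> h.py <<'E'
def proj(d,P):
    K=np.array([[d['fx'],0,d['cx']],[0,d['fy'],d['cy']],[0,0,1]])
    if 'rvec' in d: r,t=d['rvec'],d['tvec']
    else:
        T=np.eye(4);T[:3,:3]=R.from_rotvec(d['o']['orientation']).as_matrix();T[:3,3]=d['o']['ee_pos']
        C=np.linalg.inv(T@d['hand_eye']);r=cv2.Rodrigues(C[:3,:3])[0];t=C[:3,3]
    return cv2.projectPoints(np.array(P,float),r,t,K,np.array([d['k1'],0,0,0.]))[0][:,0]
def ring(a,lift=0,r=29):
    yaw=-.244+a;e=np.array([np.cos(yaw),np.sin(yaw),0]);n=np.array([-e[1],e[0],0]);c=np.array([404,92,116+lift])+120*e
    return [c+r*(np.cos(t)*n+np.sin(t)*np.array([0,0,1])) for t in np.linspace(0,6.28,25)]
def over(f,a,lift,box,k):
    d=load(f);im=cv2.imread('pics/'+f);x0,y0,x1,y1=box
    c=cv2.resize(im[y0:y1,x0:x1],None,fx=k,fy=k,interpolation=2)
    tip=d['o']['ee_pos']+19*R.from_rotvec(d['o']['orientation']).as_matrix()[:,2]
    for p,col in [(proj(d,ring(a,lift)),(0,255,0)),(proj(d,[tip]),(0,0,255))]:
        for u,v in p: cv2.circle(c,(int((u+.5-x0)*k),int((v+.5-y0)*k)),2,col,-1)
    return c
E
python3 - <<'E'
from h import *
a=over('w2.png',0,0,(205,160,325,260),4);b=over('s3.png',0,0,(195,140,275,220),5);c=over('t3.png',0,0,(240,180,320,260),5)
h=600;pad=lambda i:cv2.copyMakeBorder(i,0,400-i.shape[0],0,400-i.shape[1] if i.shape[1]<400 else 0,0)
cv2.imwrite('pics/m2.png',cv2.resize(np.vstack([np.hstack([b,c]),cv2.copyMakeBorder(a,0,0,0,320,0)]),(600,600)))
E
```

```text
(no output)
```

View pics/m2.png

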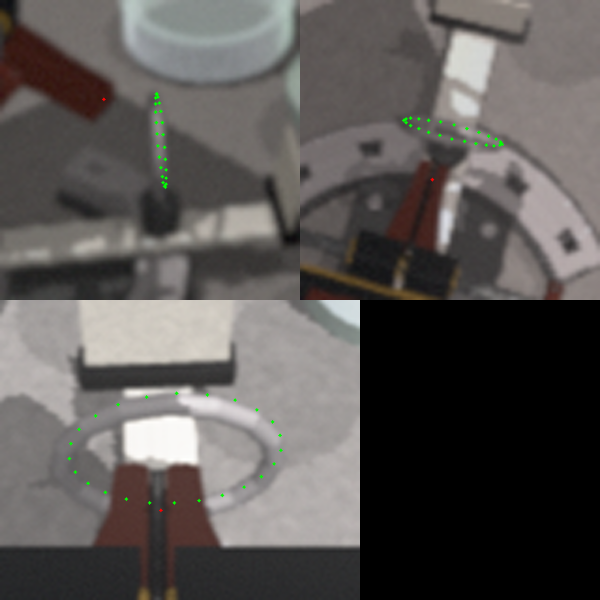

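The model matches all three views to about 2 mm. Now I insert the fingers, 4 mm to the right and 5 mm lower.

```bash
python3 -m inch '[[[-2,2,2,0,0,0,0],[-3.8,4,4,0,0,0,0],[-3.8,4,14,0,0,0,0],[-3.8,4,24,0,0,0,0],[-3.8,4,34,0,0,0,0],[-3.8,4,44,0,0,0,0],[-3.8,4,54,0,0,0,0],[-3.8,4,64,0,0,0,0],[-3.8,4,74,0,0,0,0],[-3.8,4,74,0,0,0,0],[-3.8,4,74,0,0,0,0]]]'
python3 - <<'E'
from h import *
for n,f in(('side','s4.png'),('wrist','w4.png'),('top','t4.png')):d=snap(n,f)
o=d['o'];print(o['ee_pos'],o['ft_force'],R.from_rotvec(o['orientation']).as_matrix())
a=over('w4.png',0,0,(205,160,325,260),4);b=over('s4.png',0,0,(195,140,275,220),5);c=over('t4.png',0,0,(240,180,320,260),5)
cv2.imwrite('pics/m4.png',cv2.resize(np.vstack([np.hstack([b,c]),cv2.copyMakeBorder(a,0,0,0,320,0)]),(600,600)))
E
```

```text
t: 6.65
ee_pos: [525.1, 58.6, 107.9]
orientation: [2.712, -0.405, 1.262]
ft_force: [-0.5, 0.3, 0.1]
width: 0.5
grasp_force: 0.0
[524.90198133  58.79675027 108.31423625] [ 0.75153069 -0.92485081 -0.08708428] [[ 0.61545455 -0.29097569  0.73249494]
 [-0.18902044 -0.95672769 -0.22123157]
 [ 0.7651712  -0.00229854 -0.64382276]]
```

View pics/m4.png

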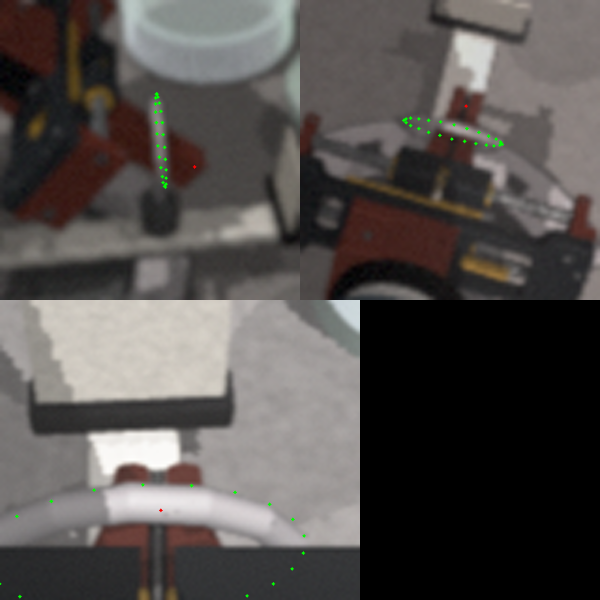

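The fingers are through the ring with no contact force. Next I raise 20 mm.

```bash
python3 -m inch '[[[3.8,0,-3.2,0,0,0,0],[7.6,0,-6.4,0,0,0,0],[9.5,0,-8,0,0,0,0],[11.5,0,-9.7,0,0,0,0],[13.4,0,-11.3,0,0,0,0],[15.3,0,-12.9,0,0,0,0],[15.3,0,-12.9,0,0,0,0]]]'; python3 -c "
from h import *
snap('side','s5.png');cv2.imwrite('pics/x.png',over('s5.png',0,8,(195,140,275,220),5))
o=status.get_obs();print(o['ee_pos'],o['ft_force'])"
```

```text
t: 7.5
ee_pos: [524.3, 58.8, 128.0]
orientation: [2.714, -0.405, 1.261]
ft_force: [-4.2, 3.0, -6.4]
width: 0.4
grasp_force: 4.1
[524.31705829  58.77435679 127.84879169] [-4.77245215  2.83960893 -6.55996272]
```

```bash
python3 -m inch '[[[2,0,-1.7,0,0,0,0],[4,0,-3.4,0,0,0,0],[6.1,0,-5.2,0,0,0,0],[6.1,0,-5.2,0,0,0,0],[6.1,0,-5.2,0,0,0,0]]]'; python3 -c "
from h import *
snap('side','s6.png');snap('top','t6.png');o=status.get_obs();print(o['ee_pos'],o['ft_force'])
b=[over('s6.png',0,l,(205,140,265,220),5) for l in(14,18)]
cv2.imwrite('pics/m6.png',np.hstack(b))"
```

```text
t: 8.05
ee_pos: [524.1, 58.7, 135.7]
orientation: [2.714, -0.405, 1.26]
ft_force: [-4.5, 2.9, -7.9]
width: 0.4
grasp_force: 4.5
[524.13869027  58.71563552 135.60524954] [-5.1070736   3.20173383 -7.96293343]
```

View pics/m6.png

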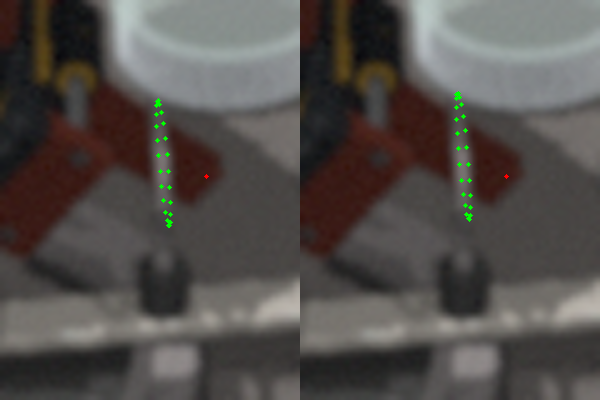

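The pin is lifted about 16 mm. Now I compute the swing arc.

```bash
cat > sw.py <<'E'
from plan import *
o=status.get_obs();A=R.from_rotvec(o['orientation']).as_matrix();p=o['ee_pos'];q=o['qpos']
P=np.array([404,92,0]);c0=np.array(ring(0,0,0)[0]);dz=p-c0
for s in(.05,.1,.2,.3,.4,.5,.6,.7,.8,.9,1,1.05):
    a=-.4*s;c=np.array(ring(a,0,0)[0]);Z=R.from_euler('z',a/2)
    t=c+Z.apply(dz);M=Z.as_matrix()@A;q,e=ik(t,M,q)
    print(s,(A.T@(t-p)).round(1).tolist(),R.from_matrix(A.T@M).as_rotvec().round(3).tolist(),q.round(2)[2:6],e<1e-4)
E
python3 sw.py
```

```text
[-1.000e-01  3.120e+02  5.633e+02  4.848e+02  2.906e+02  1.190e+01
  7.740e+01  0.000e+00] [ 0.   -0.   -0.01 -0.06 -0.02  0.01  0.05  0.03 -0.02  0.02 -0.03  0.
 -0.    1.82 -0.77  0.65  0.91  0.12  0.77  0.  ]
0.05 [0.0, 2.4, 0.0] [-0.008, 0.0, 0.006] [ 2.35  4.    0.65 -1.87] True
0.1 [0.1, 4.9, 0.1] [-0.015, 0.0, 0.013] [ 2.35  4.02  0.65 -1.87] True
0.2 [0.0, 9.8, -0.0] [-0.031, 0.0, 0.026] [ 2.35  4.04  0.65 -1.88] True
0.3 [-0.2, 14.7, -0.3] [-0.046, 0.0, 0.039] [ 2.35  4.06  0.66 -1.88] True
0.4 [-0.5, 19.5, -0.6] [-0.061, 0.0, 0.052] [ 2.35  4.08  0.66 -1.89] True
0.5 [-0.9, 24.4, -1.2] [-0.076, 0.0, 0.065] [ 2.35  4.1   0.67 -1.89] True
0.6 [-1.5, 29.2, -1.8] [-0.092, 0.0, 0.077] [ 2.36  4.13  0.67 -1.89] True
0.7 [-2.2, 34.0, -2.7] [-0.107, 0.0, 0.09] [ 2.36  4.15  0.68 -1.9 ] True
0.8 [-3.0, 38.7, -3.6] [-0.122, 0.0, 0.103] [ 2.36  4.17  0.69 -1.9 ] True
0.9 [-3.9, 43.4, -4.7] [-0.137, 0.0, 0.116] [ 2.36  4.19  0.69 -1.9 ] True
1 [-4.9, 48.0, -6.0] [-0.153, 0.0, 0.129] [ 2.36  4.21  0.7  -1.91] True
1.05 [-5.5, 50.3, -6.7] [-0.16, 0.0, 0.136] [ 2.36  4.23  0.7  -1.91] True
```

```bash
python3 -m inch '[[[0,2.4,0,-0.008,0,0.006,0],[0,4.9,0,-0.015,0,0.013,0],[0,7.3,0,-0.023,0,0.019,0],[0,9.8,0,-0.031,0,0.026,0],[0,9.8,0,-0.031,0,0.026,0]]]'
```

```text
t: 8.65
ee_pos: [520.8, 49.3, 135.3]
orientation: [2.692, -0.457, 1.248]
ft_force: [-5.9, 3.5, -7.8]
width: 0.6
grasp_force: 5.0
```

Run:
```python
from h import *
o=status.get_obs();A=R.from_rotvec(o['orientation']).as_matrix();p=o['ee_pos']
c0=np.array(ring(-.08,0,0)[0]);dz=p-c0;print(dz,o['ft_force'])
for a in np.arange(-.12,-.44,-.04):
    c=np.array(ring(a,0,0)[0]);Z=R.from_euler('z',(a+.08)/2);t=c+Z.apply(dz)
    print(round(a,2),(A.T@(t-p)).round(1).tolist(),(A.T@Z.as_rotvec()).round(3).tolist())
```

```text
[ 3.05517446 -4.5270032  19.26414128] [-5.93007545  3.45237009 -7.79962691]
-0.12 [-0.1, 4.9, -0.1] [-0.015, 0.0, 0.013]
-0.16 [-0.3, 9.8, -0.3] [-0.031, 0.0, 0.026]
-0.2 [-0.6, 14.6, -0.7] [-0.046, 0.0, 0.039]
-0.24 [-1.0, 19.5, -1.2] [-0.061, 0.0, 0.052]
-0.28 [-1.6, 24.3, -1.9] [-0.076, 0.0, 0.065]
-0.32 [-2.2, 29.1, -2.7] [-0.092, 0.0, 0.078]
-0.36 [-3.1, 33.8, -3.7] [-0.107, 0.0, 0.091]
-0.4 [-4.0, 38.5, -4.8] [-0.122, 0.0, 0.103]
```

```bash
python3 -m inch '[[[0,2.5,0,-0.008,0,0.006,0],[-0.1,4.9,-0.1,-0.015,0,0.013,0],[-0.2,7.4,-0.2,-0.023,0,0.02,0],[-0.3,9.8,-0.3,-0.031,0,0.026,0],[-0.6,14.6,-0.7,-0.046,0,0.039,0],[-1,19.5,-1.2,-0.061,0,0.052,0],[-1.6,24.3,-1.9,-0.076,0,0.065,0],[-2.2,29.1,-2.7,-0.092,0,0.078,0],[-2.6,31.5,-3.2,-0.1,0,0.085,0],[-3.1,33.8,-3.7,-0.107,0,0.091,0],[-3.5,36.2,-4.2,-0.115,0,0.097,0],[-4,38.5,-4.8,-0.122,0,0.103,0],[-4,38.5,-4.8,-0.122,0,0.103,0],[-4,38.5,-4.8,-0.122,0,0.103,0]]]'
python3 - <<'E'
from h import *
for n,f in(('side','s7.png'),('top','t7.png'),('wrist','w7.png')):d=snap(n,f)
o=d['o'];print(o['ee_pos'],o['ft_force'],o['qpos'])
b=over('s7.png',-.4,17,(185,140,305,240),4)
c=over('t7.png',-.4,17,(240,160,340,280),4);c=cv2.resize(c,None,fx=1,fy=400/c.shape[0]) if 0 else c[:400]
cv2.imwrite('pics/m7.png',cv2.resize(np.hstack([b,c]),(800,364)))
E
```

```text
t: 10.05
ee_pos: [501.8, 15.8, 134.8]
orientation: [2.599, -0.656, 1.202]
ft_force: [-8.9, 9.1, -8.1]
width: 0.5
grasp_force: 7.8
[501.83868803  15.82857251 134.79928854] [-9.78831274  9.61611876 -8.0311278 ] [ 0.33795453  0.48772346  2.36164241  4.21473405  0.69401783 -1.90745409]
```

View pics/m7.png

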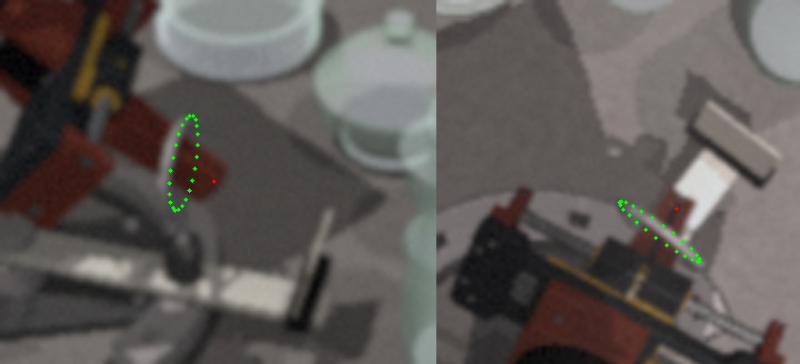

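Run:
```python
from h import *
d=load('t7.png')
for a in(-.36,-.38,-.4,-.42,-.44):
    y=-.244+a;e=np.array([np.cos(y),np.sin(y),0]);n=np.array([-e[1],e[0],0]);P=np.array([404,92,0])
    c=P+202*e
    print(a,proj(d,[c+[0,0,58],c+[0,0,100],c+28*n+[0,0,100],c-28*n+[0,0,100]]).round(1).tolist())
o=status.get_obs();A=R.from_rotvec(o['orientation']).as_matrix();print(A.T@np.array([-2.4,1.8,0]),A.T@[0,0,-1.])
im=cv2.imread('pics/t7.png');g=im[180:225,295:340].astype(int)
b0=onz(d,(322.8,199.3),60);print(b0,np.arctan2(b0[1]-92,b0[0]-404)+.244)
# white arm strip centroid between ring and clip
m=(im.min(2)>200);m[:,:300]=0;m[:185]=0;m[240:]=0;v,u=np.nonzero(m);print(len(u));w=np.array([onz(d,(x,yy),46)[:2] for x,yy in zip(u,v)]);c=w.mean(0);print(c,np.arctan2(c[1]-92,c[0]-404)+.244,np.hypot(c[0]-404,c[1]-92))
```

```text
-0.36 [[316.7, 196.7], [318.6, 193.4], [308.1, 186.4], [329.2, 200.4]]
-0.38 [[318.2, 197.7], [320.1, 194.4], [309.7, 187.2], [330.6, 201.7]]
-0.4 [[319.6, 198.7], [321.6, 195.5], [311.4, 188.1], [332.0, 202.9]]
-0.42 [[321.0, 199.8], [323.1, 196.6], [313.0, 189.0], [333.3, 204.2]]
-0.44 [[322.4, 200.8], [324.6, 197.7], [314.6, 189.9], [334.6, 205.5]]
[-1.92318263 -0.44797409 -2.25847023] [-0.76152494  0.00170004  0.64813338]
[563.8387957  -36.34089091  60.        ] -0.4325307832063099
108
[538.24651615 -14.63566205] -0.4272723459315484 171.44471854832273
```

```bash
cat >> h.py <<'E'
def ang(f):
    d=load(f);im=cv2.imread('pics/'+f);m=(im.min(2)>195);out=[]
    v,u=np.nonzero(m)
    w=np.array([onz(d,(x,y),46)[:2] for x,y in zip(u,v)])-[404,92];r=np.hypot(*w.T);a=np.arctan2(w[:,1],w[:,0])+.244
    k=(r>140)&(r<190)&(abs(a)<.6)&(abs(a-np.median(a[(r>140)&(r<190)&(abs(a)<.6)]))<.12);c=w[k].mean(0);return k.sum(),np.arctan2(c[1],c[0])+.244,np.hypot(*c)
E
python3 - <<'E'
from h import *
for f in('top1.png','t3.png','t4.png','t6.png','t7.png'):print(f,ang(f))
E
```

```text
top1.png (np.int64(142), np.float64(0.009195487275500819), np.float64(168.31118387549452))
t3.png (np.int64(135), np.float64(0.0024873766172793244), np.float64(170.95267698257763))
t4.png (np.int64(69), np.float64(-0.009199961456721861), np.float64(178.98629328566315))
t6.png (np.int64(54), np.float64(-0.040546484297800944), np.float64(178.9212539525088))
t7.png (np.int64(112), np.float64(-0.42733910890377136), np.float64(171.29051317405273))
```

```bash
python3 -m inch '[[[-0.8,-0.2,-0.9,0,0,0,0],[-1.9,-0.4,-2.2,0,0,0,0],[-1.7,-2.2,-2,0,0,0,0],[-1.5,-4,-1.8,0,0,0,0],[-1.5,-4,-1.8,0,0,0,0]]]'; python3 -c "
from h import *
snap('top','t8.png');print(ang('t8.png'));o=status.get_obs();print(o['ee_pos'],o['ft_force'])"
```

```text
t: 10.7
ee_pos: [503.2, 19.9, 135.9]
orientation: [2.595, -0.658, 1.206]
ft_force: [-5.0, 3.0, -7.3]
width: 0.4
grasp_force: 4.8
(np.int64(122), np.float64(-0.4037329248856273), np.float64(170.2185296256222))
[503.13385856  19.90308115 135.85766642] [-4.20773628  3.4396869  -7.77268311]
```

The arm is now at −0.404 with relaxed forces. Lowering next.

```bash
python3 -m inch '[[[-1.9,0,1.6,0,0,0,0],[-3.8,0,3.2,0,0,0,0],[-5.7,0,4.9,0,0,0,0],[-7.6,0,6.5,0,0,0,0],[-9.1,0,7.8,0,0,0,0],[-10.7,0,9.1,0,0,0,0],[-12.2,0,10.4,0,0,0,0],[-13.7,0,11.7,0,0,0,0],[-13.7,0,11.7,0,0,0,0]]]'; python3 -c "
from h import *
snap('side','s9.png');snap('top','t9.png');print(ang('t9.png'));o=status.get_obs();print(o['ee_pos'],o['ft_force'])"
```

```text
t: 11.65
ee_pos: [504.0, 19.7, 118.4]
orientation: [2.594, -0.658, 1.209]
ft_force: [-2.5, 1.8, -5.4]
width: 0.2
grasp_force: 3.0
(np.int64(130), np.float64(-0.40332045596734334), np.float64(169.38980851855277))
[503.98596011  19.75488689 118.43676279] [-1.36093361  1.90527509 -5.66151481]
```

The ring still carries spring load after 18 mm of lowering, so the pin is already below 12 mm, inside the hole. Continuing down.

```bash
python3 -m inch '[[[-1.5,0,1.3,0,0,0,0],[-3,0,2.6,0,0,0,0],[-4.6,0,3.9,0,0,0,0],[-6.1,0,5.2,0,0,0,0],[-7.6,0,6.5,0,0,0,0],[-8.8,0,7.5,0,0,0,0],[-8.8,0,7.5,0,0,0,0]]]'; python3 -c "
from h import *
snap('side','s10.png');snap('top','t10.png');snap('wrist','w10.png');print(ang('t10.png'));o=status.get_obs();print(o['ee_pos'],o['ft_force'])
b=over('s10.png',-.4,0,(185,140,285,220),4);c=over('t10.png',-.4,0,(240,160,340,240),4)
cv2.imwrite('pics/m10.png',np.hstack([b,c]))"
```

```text
t: 12.45
ee_pos: [503.7, 19.7, 106.4]
orientation: [2.594, -0.658, 1.208]
ft_force: [0.1, 0.1, 0.7]
width: 0.6
grasp_force: 0.0
(np.int64(134), np.float64(-0.4029597004539378), np.float64(169.0232054202625))
[503.72961062  19.69572676 106.64226793] [-0.30712313  0.18027672 -0.29670926]
```

View pics/m10.png

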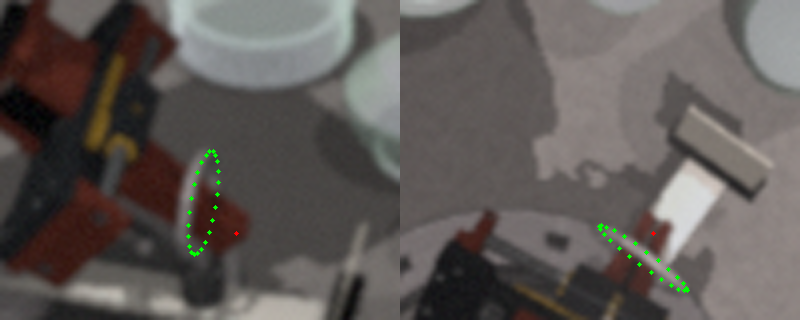

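The pin is home: the ring is at home height, the force is zero and the arm is at −0.40. I raise 4 mm to centre the fingers in the opening, then withdraw along them.

```bash
python3 -m inch '[[[1.7,0,-1.5,0,0,0,0],[3.4,0,-2.9,0,0,0,0],[3.4,0,-2.9,0,0,0,0],[3.4,0,-13,0,0,0,0],[3.4,0,-23,0,0,0,0],[3.4,0,-33,0,0,0,0],[3.4,0,-43,0,0,0,0],[3.4,0,-53,0,0,0,0],[3.4,0,-63,0,0,0,0],[3.4,0,-78,0,0,0,0],[3.4,0,-98,0,0,0,0],[3.4,0,-118,0,0,0,0],[3.4,0,-138,0,0,0,0],[3.4,0,-138,0,0,0,0],[3.4,0,-138,0,0,0,0]]]'; python3 -c "
from h import *
snap('side','s11.png');snap('top','t11.png');print(ang('t11.png'));o=status.get_obs();print(o['ee_pos'],o['ft_force'],o['qvel'].round(3))
b=over('s11.png',-.4,0,(165,120,345,270),2);b=cv2.resize(b,(400,333));c=cv2.resize(over('t11.png',-.4,0,(220,100,400,250),2),(400,333))
cv2.imwrite('pics/m11.png',np.hstack([b,c]))"
```

```text
t: 14.1
ee_pos: [416.7, 50.4, 179.5]
orientation: [2.608, -0.643, 1.241]
ft_force: [0.6, 0.5, 0.0]
width: 0.4
grasp_force: 0.0
(np.int64(160), np.float64(-0.3977278945731967), np.float64(165.58305280463514))
[417.24592865  50.48486178 179.35911075] [ 0.2432503  -0.14289502  0.54980057] [-0.006  0.007 -0.005 -0.002 -0.001 -0.   ]
```

View pics/m11.png

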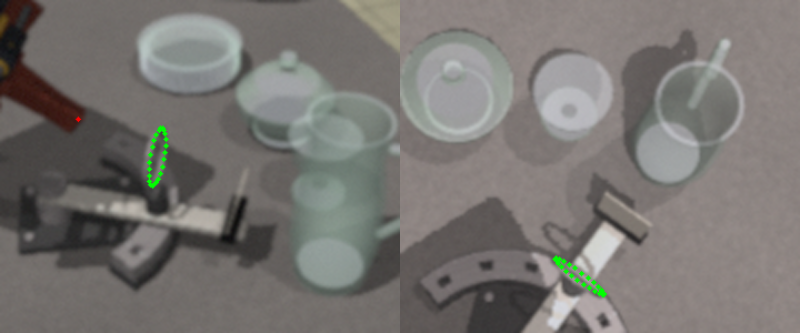

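The ring sits on the predicted home position at −0.40, the glassware is where it was, and the gripper is well clear. Handing in.

```bash
python3 -c "
from workcell import ctrl
print(ctrl.close_job())"
```

```text
the job is handed in; nothing more can be done
None
```

The price-card arm is now one hole over towards the jug, at about −0.40 rad with the pin fully home. The glassware was undisturbed and the robot finished clear of everything; I handed the job in at about 14 s.

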